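# Make up two sampling kits at the microscope bench

## Task

Make up the two sampling kits: the brown bottle with the black cap and the green slide box go in the blue tray, the red-capped jar and the orange slide box in the yellow tray, with the bottle or jar standing upright in the square compartment and the slide box lying flat, label up, in the long one. Lift the tablet out of its charging dock and leave it standing on edge in the strip at the back of the yellow tray, square to the back board and about the middle of it, leaning back at rest against the board with its foot clearly forward of it. Leave the blue-capped jar and the white slide box where they are.

Things in the scene. Friction and masses are not known exactly. Their poses are not given: they have to be found in the camera images.
- amber_bottle: Brown glass bottle, black cap, paper label: 44 mm in diameter up to 56 mm height, 80 mm tall, cap 32 mm in diameter over the top 18 mm; 90 g. Origin at the centre of its underside, z up.
- red_jar: White jar with a red cap, 48 mm in diameter, 60 mm tall, cap the top 18 mm; 90 g. Origin at the centre of its underside, z up.
- blue_jar: Spare stock, leave alone (moving it 20 mm fails): white jar with a blue cap, 48 mm in diameter, 60 mm tall. Origin at the centre of its underside, z up.
- green_box: Closed green slide box with a white paper label on top, a plain block 88 (x, length) by 40 (y) by 36 (z) mm, 120 g. Origin at the centre of its underside, z up; at the start its length lies within 0.4 rad of world x.
- orange_box: Closed orange slide box with a white paper label on top, a plain block 88 (x, length) by 40 (y) by 36 (z) mm, 120 g. Origin at the centre of its underside, z up; at the start its length lies within 0.4 rad of world x.
- white_box: Spare stock, leave alone (moving it 20 mm fails): white slide box, 88 (x) by 40 (y) by 36 (z) mm. Origin at the centre of its underside, z up.
- tablet: Black tablet, 10 (x, thickness) by 84 (y, width) by 130 (z, height) mm, 200 g, standing upright in the dock at the start, its lower 22 mm in the slot, its top 138 mm above the bench. Origin at the centre of its lower edge face; z runs up along the tablet; the screen looks to its -x. Either face may be turned to the board.
- dock: Fixed white charging dock, 60 (x) by 110 (y) by 30 (z) mm, with an upright slot along its y, 13 wide, 94 long, floor at z 8 mm, in which the tablet stands loosely. Origin at the centre of its underside; yaw within 0.35 rad. Nothing latches: the tablet lifts straight out.
- kit_blue: Fixed tray, blue rims, white floor, 170 (x) by 180 (y) mm. Origin at the centre of its underside; +x points to its back board, away from the robot (yaw within 0.2 rad). In mm: floor top at z 6, rims to z 14. Square compartment 70 (x) by 72 (y) centred at (-44, +48); long compartment 110 (x) by 72 (y) centred at (-24, -48), the box's length along x. Back strip and board as on the yellow tray.
- kit_yellow: Fixed tray with yellow rims, else the same as the blue tray: size, origin, axes, compartments. Back strip for the tablet's foot: floor (z 6) from x 37 to 77, 168 long in y, with a rim in front (x 31 to 37, top z 14) that stops the foot from sliding out. Back board: front face at x 77, 8 thick, 150 long in y, centred on y 0, top at z 81 (all mm).
There are look-alikes about, which are no part of the job. What is shaped like the kit_yellow but purple is not meant.

How it is judged:
By the outcome, as a careful person would: the job done as asked, in the order asked, and still so for the second after the job is handed in, with the robot touching nothing.
It also fails if it takes over 128 s, if anything falls off the work surface, if the arm or the gripper's body presses on something with over 40 N, if the wrist force passes 120 N, or if a joint passes its speed limit or range.

## Robot

A 6-joint arm with a two-finger parallel gripper is mounted at the origin on the work surface. World frame = base frame: x ahead of the robot, y to its left, z up, the work surface at z = 0. Lengths are in m, angles in rad, forces in N, time in s.
With the tool pointing down it reaches from about 0.275 to 1 m from the base axis. Payload 8.4 kg.
Tool frame: the origin (TCP) lies between the finger pads; the fingertips stand robot.tcp_to_tips ahead of it and the grasp point (between the pads) lies 6 mm ahead of it (robot.tcp_to_tips is the distance from the TCP to the fingertips, in m); z points along the fingers, y is the line along which they close (so a half turn about z gives the same grasp; the last joint's range is limited). The gripper opens to 85 mm and grips with 20 to 120 N. Pads are 22 mm wide; open, the fingers measure 114 mm over their backs; the gripper's body (76 mm by 85 mm) begins 54 mm behind the grasp point. The pads swing forward as they close: fully open they stand 13 mm farther back than shut.
Start: joints at [-1.252, 0.353, 1.633, -0, 1.155, -0.002], TCP at [0.197, -0.593, 0.256] pointing down, gripper open.
Joint ranges: [-2.63, 2.63], [-0.92, 2.1], [0.06, 2.66], [-1.3, 4.44], [0, 2.69], [-3.02, 3.02]. Speed limits (rad/s): [2.22, 2.22, 2.79, 3.14, 3.14, 3.14].

## Interface

Orientations are given as a rotation vector (axis times angle).
In Python, from workcell import robot gives the robot as it stands. The module is installed in compiled form; this text tells all that it offers.
- The arm moves only by the tool play_rows, never from a script. Its argument "increments" is one flat list of numbers, 7 for each row, row after row: the opening, from 0 (shut) to 1 (fully open), then the shift along the tool's x, y, z in mm, then the turn, a rotation vector about the tool's x, y, z in rad. A call has 1 to 10 rows; each row shifts and turns the commanded pose from where the row before left it, along the tool's axes as they then stand; what a row does not reach is not made up. A row lasts 1/8 s, in which the tool goes at most 62.5 mm and 10.7 degrees, less where a joint would pass 70% of its speed; a pose out of reach is approached as far as the arm can. A call is refused whole if a number of a shift passes 62.5 or a number of a turn 0.188, either way. A call with a gripper value outside its range is refused whole. The fingers move at their own pace and stop on an object; "force" is the grip in N (left out, the last holds). Time passes only in rows, so rows that do not move let the fingers close. It gives the time, the measured TCP pose, the force, the opening and the grip force at its end, in the units of the state.
- robot.observe(): the state, without advancing time (a new reading comes with each control period).
- robot.capture(name): name is "scene" or "top" or "wrist"; returns a dict with "img" (400x640x3 uint8, red, green, blue), "range_z" (400x640 float32, m along the optical axis (not along the pixel's ray), 0 where there is no reading), "camera_matrix" (3x3 intrinsics, pixels), "eye" and "rotation" of the camera in the world; the wrist camera has in their place "mount" (4x4, takes a point from camera to tool coordinates, whose origin is the TCP and whose axes are the flange's). Camera axes: x right, y down, z forward; pixel columns grow to the right and rows downward; lengths in m; the calibration is good to about 2 mm. A picture is of the moment at which its call begins: read the wrist's pose just before it.
- robot.finish_job(): hands the job in; it is judged then, once.
The state is a dict: "time_s": time; "joint_positions": joint angles; "qvel": joint speeds; "tau": joint torques, N m; "eef_pos": TCP position; "eef_rot": TCP orientation; "force": force on the tool from outside, world axes, zero at the start; "moment": the same for the moment, N m; "width": finger opening in m; "finger_force": force on a finger pad.
Only numpy, scipy, OpenCV 4.12 (cv2) and the standard library are available. Lean on these libraries where they do the work, as an engineer would, in place of code of your own. Each camera call takes 0.05 s, during which the arm holds its last target. There are 200 camera calls.

## Working session

There is one attempt and no reset: what is moved stays moved. The work goes in short steps, Python scripts to look and compute and a tool call to move; the robot and the scene stay as the last step left them, time stands still between calls to the robot, and variables do not carry over. Pictures are saved under pics/ and viewed, at most 14 in all, crops included, and the job is handed in when it is done.

Besides the shell and the picture viewer there is one more tool, called after ">>>" as name(argument=value, ...) on one line, values as JSON. play_rows: Moves the arm, as the interface text tells. Its arguments: {"type":"object","properties":{"increments":{"type":"array","items":{"type":"number"}},"force":{"type":"number"}},"required":["increments"]}

```bash
mkdir -p pics; cat > h.py <<'E'
import numpy as np, cv2
from workcell import robot
from scipy.spatial.transform import Rotation as R
def cap(n):
    s=robot.observe(); c=robot.capture(n); K=np.array(c["camera_matrix"])
    if n=="wrist":
        M=np.array(c["mount"]); T=np.eye(4); T[:3,:3]=R.from_rotvec(s["eef_rot"]).as_matrix(); T[:3,3]=s["eef_pos"]
        W=T@M; c["eye"]=W[:3,3]; c["rotation"]=W[:3,:3]
    c["K"]=K; c["eye"]=np.array(c["eye"]); c["rotation"]=np.array(c["rotation"])
    return c
def rays(c,uv):
    uv=np.atleast_2d(np.asarray(uv,float)); p=np.c_[uv,np.ones(len(uv))]@np.linalg.inv(c["K"]).T
    return p@c["rotation"].T
def onplane(c,uv,z):
    d=rays(c,uv); return c["eye"]+d*((z-c["eye"][2])/d[:,2])[:,None]
def cloud(c):
    h,w=c["range_z"].shape; u,v=np.meshgrid(np.arange(w),np.arange(h))
    d=rays(c,np.c_[u.ravel(),v.ravel()]); return (c["eye"]+d*c["range_z"].reshape(-1,1)).reshape(h,w,3)
def save(c,f): cv2.imwrite("pics/"+f,c["img"][:,:,::-1])
E
python3 - <<'E'
from h import *
for n in("scene","top"):
    c=cap(n); save(c,n+"0.png"); print(n,c["eye"],c["rotation"].round(3).tolist(),c["K"].tolist(),(c["range_z"]>0).mean())
s=robot.observe(); print(s, robot.tcp_to_tips)
E
```

```text
scene [ 1.51148187 -0.1789772   0.83776072] [-1.754, -1.496, 0.754] [[474.77870446957337, 0.0, 319.79995663714556], [0.0, 474.77870446957337, 202.7249023179235], [0.0, 0.0, 1.0]] 0.9961015625
top [ 0.40295939 -0.00177844  0.92354582] [-2.186, 2.177, -0.028] [[365.71261859528653, 0.0, 321.1786115266447], [0.0, 365.71261859528653, 204.33731120411147], [0.0, 0.0, 1.0]] 0.99592578125
{'time_s': 0.1, 'joint_positions': array([-1.25239946e+00,  3.53578150e-01,  1.63406012e+00,  2.42635069e-05,
        1.15521550e+00, -2.38045018e-03]), 'qvel': array([ 2.71098668e-04, -9.79345270e-04, -2.73393144e-03, -5.73428563e-05,
        1.56858915e-04, -2.00680253e-03]), 'tau': array([ 5.71543314e-04, -6.06360912e+01, -3.42818785e+01,  1.61126304e-04,
        3.88795059e-03,  1.77389035e-05]), 'eef_pos': array([ 0.19695784, -0.59273185,  0.25563705]), 'eef_rot': array([-3.10004080e+00, -5.01503621e-01,  2.77169854e-04]), 'force': array([-0.69192903,  0.58519719,  0.21385128]), 'moment': array([-0.03322278,  0.03357252,  0.07185902]), 'finger_force': 0.0, 'width': 0.0852098049855546} 0.025
```

View pics/scene0.png

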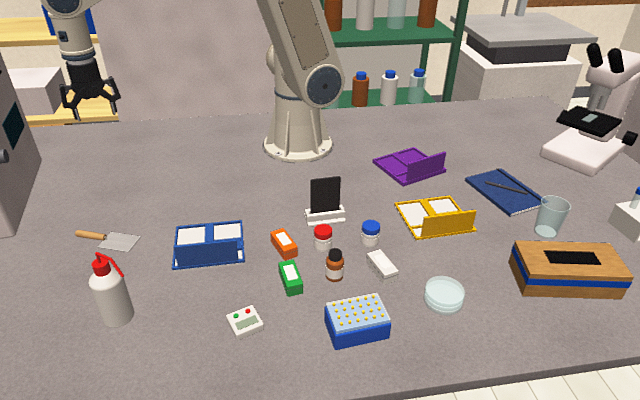

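View pics/top0.png

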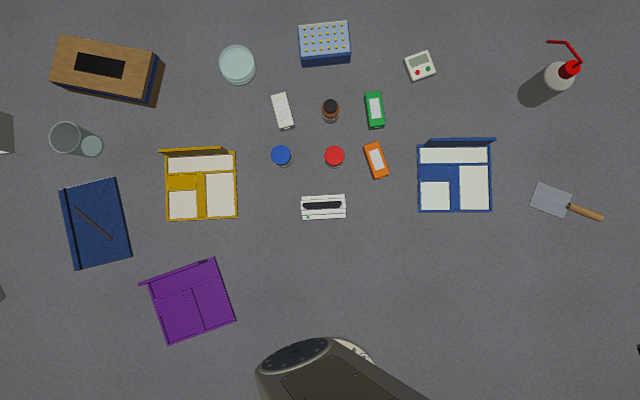

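The top view (x up, y left) shows:
- bottle (331,108)
- red jar (334,156)
- green box (375,109)
- orange box (375,160)
- tablet in dock (323,207)
- yellow tray (201,185)
- blue tray (455,177)

The spares are the blue jar (281,155) and the white box (283,110). The scene view agrees.

```bash
sed -i 's/c\["rotation"\]=np.array(c\["rotation"\])/r=np.array(c["rotation"]); c["rotation"]=R.from_rotvec(r).as_matrix() if r.size==3 else r/' h.py
cat >> h.py <<'E'
def blob(c,lo,hi,box,minarea=20):
    u0,v0,u1,v1=box; hsv=cv2.cvtColor(c["img"],cv2.COLOR_RGB2HSV); m=cv2.inRange(hsv,lo,hi); k=np.zeros_like(m); k[v0:v1,u0:u1]=m[v0:v1,u0:u1]
    n,l,st,ce=cv2.connectedComponentsWithStats(k); o=[(st[i,4],ce[i],l==i) for i in range(1,n) if st[i,4]>=minarea]
    return sorted(o,key=lambda t:-t[0])
def tri(c1,uv1,c2,uv2):
    d1,d2=rays(c1,uv1)[0],rays(c2,uv2)[0]; A=np.c_[d1,-d2]; t=np.linalg.lstsq(A,c2["eye"]-c1["eye"],rcond=None)[0]
    a,b=c1["eye"]+t[0]*d1,c2["eye"]+t[1]*d2; return (a+b)/2,np.linalg.norm(a-b)
E
python3 - <<'E'
from h import *
t=cap("top"); s=cap("scene"); P=cloud(t)
W=((0,0,150),(180,70,255))
def rect(c,m,z):
    v,u=np.nonzero(m); p=onplane(c,np.c_[u,v],z)[:,:2]; (cx,cy),(w,h),a=cv2.minAreaRect((p*1000).astype(np.float32))
    if w<h: w,h,a=h,w,a+90
    return np.array([cx,cy]).round(1),round(w,1),round(h,1),round(((a+90)%180)-90,1)
col={"bottle":((0,0,0),(180,255,60),(318,96,345,112),(325,246,346,258)),
"red":((0,150,90),(6,255,255),(320,140,350,170),(310,220,336,240)),
"blue":((105,150,80),(130,255,255),(265,140,297,170),(358,218,385,240)),
"green":((45,120,60),(85,255,255),(355,85,395,135),(275,258,305,298)),
"orange":((5,170,120),(18,255,255),(355,135,395,185),(268,225,300,262))}
for k,(lo,hi,b1,b2) in col.items():
    A=blob(t,lo,hi,b1); B=blob(s,lo,hi,b2)
    if k in("green","orange"):
        A2=blob(t,*W,b1); B2=blob(s,*W,b2); X,e=tri(t,A2[0][1],s,B2[0][1]); print(k,"label",A2[0][:2],B2[0][:2],rect(t,A2[0][2],.036),"all",rect(t,A[0][2]|A2[0][2],.036))
    else: X,e=tri(t,A[0][1],s,B[0][1])
    v,u=A[0][1][::-1].astype(int); print(k,A[0][0],"tri",(X*1000).round(1),"err",round(e*1000,1),"cloud",(P[v,u]*1000).round(1))
for k,b in {"yellow":(160,145,242,225),"blue":(412,135,498,215)}.items():
    for a in blob(t,(0,0,130),(180,70,255),b,100): v,u=a[1][::-1].astype(int); print(k,a[0],a[1].round(1),(P[v,u]*1000).round(1),rect(t,a[2],.006))
m=(P[...,2]>.12)&(P[...,0]>.3)&(P[...,0]<.5)&(abs(P[...,1])<.1); p=P[m]; print("tablet",m.sum(),(p.mean(0)*1000).round(1),cv2.minAreaRect((p[:,:2]*1000).astype(np.float32)))
m=(abs(P[...,2]-.03)<.006)&(P[...,0]>.3)&(P[...,0]<.5)&(abs(P[...,1])<.1); p=P[m]; print("dock",m.sum(),(p.mean(0)*1000).round(1),cv2.minAreaRect((p[:,:2]*1000).astype(np.float32)))
for x0,y0 in ((.27,.5),(-.42,-.27)):
    m=(P[...,2]>.07)&(P[...,2]<.09)&(P[...,1]>x0-(.0))&(P[...,1]<y0)&(P[...,0]>.45)&(P[...,0]<.62); p=P[m]; print("board",m.sum(),cv2.minAreaRect((p[:,:2]*1000).astype(np.float32)) if m.sum() else 0)
E
```

```text
bottle 142 tri [680.7   2.4  77.4] err 0.6 cloud [679.2   4.3  84.4]
red 303 tri [567.1  -7.3  54.6] err 0.4 cloud [566.5  -5.5  59.1]
blue 296 tri [568.7 121.5  54.5] err 0.0 cloud [569.2 121.5  57.8]
green label (np.int32(206), array([374.72815534, 108.02912621])) (np.int32(498), array([288.72289157, 278.14658635])) (array([ 687.5, -107.6]), 50.1, 24.9, 7.8) all (array([ 683.8, -107.2]), 92.0, 40.5, 7.9)
green 358 tri [ 691.5 -109.9   22.3] err 1.3 cloud [ 683.6 -105.4   39.6]
orange label (np.int32(200), array([376.245, 159.02 ])) (np.int32(557), array([283.23698384, 241.50089767])) (array([ 560.8, -110.8]), 48.9, 23.9, 18.1) all (array([ 558.7, -111.4]), 89.2, 38.6, 19.0)
orange 329 tri [ 562.3 -111.1   29.1] err 1.4 cloud [ 558.1 -110.1   38.4]
yellow 1192 [219.8 194.3] [476.9 283.3   5.1] (array([476.5, 281. ]), 109.7, 70.6, 3.1)
yellow 987 [200.  163.4] [555.9 335.6   7.2] (array([555.3, 333.6]), 166.1, 39.1, -86.7)
yellow 751 [182.4 204.2] [451.1 376.5   7.8] (array([451.1, 376. ]), 70.6, 69.4, 1.6)
blue 1273 [473.5 187.5] [ 495.9 -354.     7.3] (array([ 495. , -355.8]), 107.6, 71.3, 0.2)
blue 1041 [453.7 154.8] [ 578.6 -305.7    8.1] (array([ 577.7, -307.3]), 166.5, 37.9, -90.0)
blue 813 [434.7 195.5] [ 475.6 -257.2    8.7] (array([ 474.6, -259.3]), 71.9, 67.6, -89.9)
tablet 1153 [410.2   1.7 787.2] ((444.5180358886719, 17.112079620361328), (75.4487075805664, 51.41376495361328), 58.716312408447266)
dock 399 [443.8  18.   31.1] ((445.65704345703125, 18.51617431640625), (36.9651985168457, 109.53008270263672), 3.1595749855041504)
board 248 ((577.63330078125, 338.5180358886719), (8.982232093811035, 135.5354766845703), 3.317577600479126)
board 205 ((599.63818359375, -325.056396484375), (8.779367446899414, 109.8730239868164), 0.5502857565879822)
```

```bash
cat >> h.py <<'E'
def rot(psi,tilt=0):  # tool down, tool y at heading psi (deg), then turned about tool x by tilt (deg)
    p=np.radians(psi); y=np.array([np.cos(p),np.sin(p),0]); z=np.array([0,0,-1.]); return np.c_[np.cross(y,z),y,z]@R.from_rotvec([np.radians(tilt),0,0]).as_matrix()
def plan(wps,start=None):
    """wps: (x,y,z mm TCP, psi, tilt, opening, nrows); prints rounded rows in tool axes"""
    s=robot.observe(); p,Q=start or (s["eef_pos"]*1000,R.from_rotvec(s["eef_rot"]).as_matrix()); n=0
    print("at",p.round(1),"psi",np.degrees(np.arctan2(Q[1,1],Q[0,1])).round(1),"w",round(s["width"]*1000,1),"t",s["time_s"])
    for x,y,z,psi,tilt,op,k in wps:
        T=np.array([x,y,z],float); D=rot(psi,tilt)
        for i in range(k,0,-1):
            d=(Q.T@((T-p)/i)).round(0 if i>1 else 1); r=(R.from_matrix(Q.T@D).as_rotvec()/i).round(3)
            print(", ".join(f"{a:g}" for a in [op,*(d+0.),*(r+0.)])+","+("  #" if np.abs(d).max()>62 or np.linalg.norm(r)>.187 else "")); p=p+Q@d; Q=Q@R.from_rotvec(r).as_matrix(); n+=1
            if n%10==0: print("--")
    print("end",p.round(1))
E
python3 - <<'E'
from h import *
plan([(680,3,230,0,0,1,16),(680,3,44,0,0,1,4)])
E
```

```text
at [ 197.  -592.8  255.8] psi -71.6 w 85.2 t 0.2
1, 40, -26, 2, 0, 0, -0.078,
1, 42, -23, 2, 0, 0, -0.078,
1, 44, -19, 2, 0, 0, -0.078,
1, 45, -16, 2, 0, 0, -0.078,
1, 46, -12, 2, 0, 0, -0.078,
1, 47, -8, 1, 0, 0, -0.078,
1, 48, -5, 2, 0, 0, -0.078,
1, 48, -1, 1, 0, 0, -0.078,
1, 48, 3, 2, 0, 0, -0.078,
1, 48, 6, 1, 0, 0, -0.078,
--
1, 47, 10, 2, 0, 0, -0.078,
1, 46, 14, 1, 0, 0, -0.078,
1, 45, 17, 2, 0, 0, -0.078,
1, 43, 21, 1, 0, 0, -0.079,
1, 41, 24, 2, 0, 0, -0.078,
1, 39.8, 27.2, 1.2, 0, -0.001, -0.079,
1, 0, 0, 47, 0, 0, 0,
1, 0, 0, 46, 0, 0, 0,
1, 0, 0, 47, 0, 0, 0,
1, 0, 0.1, 46, 0, 0, 0,
--
end [680.   3.  44.]
```

>>> play_rows(increments=[1, 40, -26, 2, 0, 0, -0.078, 1, 42, -23, 2, 0, 0, -0.078, 1, 44, -19, 2, 0, 0, -0.078, 1, 45, -16, 2, 0, 0, -0.078, 1, 46, -12, 2, 0, 0, -0.078, 1, 47, -8, 1, 0, 0, -0.078, 1, 48, -5, 2, 0, 0, -0.078, 1, 48, -1, 1, 0, 0, -0.078, 1, 48, 3, 2, 0, 0, -0.078, 1, 48, 6, 1, 0, 0, -0.078], force=40)

```text
time_s: 1.45
eef_pos: [0.4993, -0.2192, 0.2392]
eef_rot: [2.675, 1.647, -0.0]
force: [0.6, -0.4, 0.4]
width: 0.0855
finger_force: 0.0
```

>>> play_rows(increments=[1, 47, 10, 2, 0, 0, -0.078, 1, 46, 14, 1, 0, 0, -0.078, 1, 45, 17, 2, 0, 0, -0.078, 1, 43, 21, 1, 0, 0, -0.079, 1, 41, 24, 2, 0, 0, -0.078, 1, 39.8, 27.2, 1.2, 0, 0, -0.079, 1, 0, 0, 0, 0, 0, 0])

```text
time_s: 2.33
eef_pos: [0.6815, 0.0054, 0.2294]
eef_rot: [-2.217, -2.225, -0.001]
force: [-0.3, -0.4, -0.9]
width: 0.0856
finger_force: 0.0
```

```bash
python3 - <<'E'
from h import *
c=cap("wrist"); save(c,"w1.png"); print(c["eye"],c["K"][0,0])
plan([(680,3,44,0,0,1,4)])
E
```

```text
[0.68054501 0.07115733 0.34702893] 307.92568208761423
at [680.3   3.9 229.4] psi 0.1 w 85.3 t 2.375
1, 0, 0, 46, 0, 0, 0,
1, 0, 0, 46, 0, 0, 0.001,
1, 0, 0, 47, 0, 0, 0,
1, -0.9, -0.2, 46.4, -0.001, 0, 0.001,
end [680.   3.  44.]
```

View pics/w1.png

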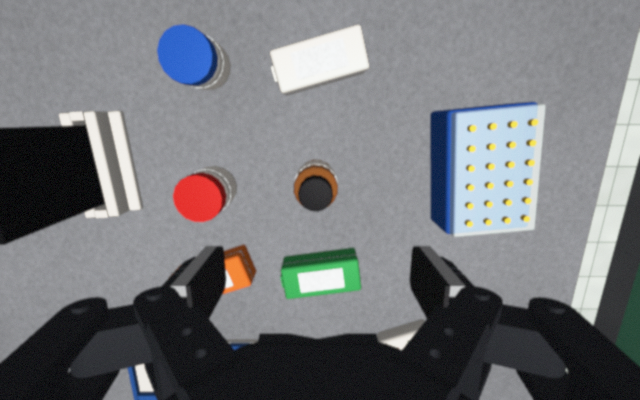

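The wrist view shows the bottle cap at (316,193), the red cap at (199,197), the green box at (320,273) and the tablet at the left edge. I'll check those heights and positions by triangulating wrist against top.

```bash
python3 - <<'E'
from h import *
w=cap("wrist"); t=cap("top")
for k,lo,hi,bw,bt,z in (("bottle",(0,0,0),(180,255,60),(295,170,340,212),(318,96,345,112),.08),("red",(0,150,90),(6,255,255),(170,165,235,225),(320,140,350,170),.06),("green label",(0,0,150),(180,70,255),(285,255,360,295),(355,85,395,135),.036)):
    A=blob(w,lo,hi,bw)
    print(k,A[0][1].round(1),(onplane(w,A[0][1],z)*1000).round(1))
    B=blob(t,lo,hi,bt)
    if B: X,e=tri(w,A[0][1],t,B[0][1]); print("tri",(X*1000).round(1),round(e*1000,1),(onplane(t,B[0][1],z)*1000).round(1))
    if k[0]=='g':
        v,u=np.nonzero(A[0][2]); print(cv2.minAreaRect((onplane(w,np.c_[u,v],z)[:,:2]*1000).astype(np.float32)))
E
```

```text
bottle [316.6 191. ] [[678.7   5.7  80. ]]
red [200.2 195.6] [[566.6  -3.9  60. ]]
green label [322.3 278.6] [[ 685.1 -106.    36. ]]
((685.0248413085938, -106.16963195800781), (51.35643005371094, 25.596393585205078), 8.139350891113281)
```

>>> play_rows(increments=[1, 0, 0, 46, 0, 0, 0, 1, 0, 0, 46, 0, 0, 0, 1, 0, 0, 47, 0, 0, 0, 1, 0, 0, 46, 0, 0, 0, 0, 0, 0, 0, 0, 0, 0, 0, 0, 0, 0, 0, 0, 0, 0, 0, 0, 0, 0, 0, 0, 0, 0, 0, 0, 0, 0, 0, 0, 0, 0, 0, 0, 0, 0], force=40)

```text
time_s: 3.6
eef_pos: [0.6817, 0.0025, 0.0477]
eef_rot: [2.219, 2.219, 0.004]
force: [-0.8, -2.1, 8.2]
width: 0.0426
finger_force: 41.6
```

```bash
python3 - <<'E'
from h import *
plan([(680,4,160,0,0,0,3),(477,-259,160,-28,0,0,8),(477,-259,52,-28,0,0,4)])
E
```

```text
at [681.7   2.5  47.7] psi 0.0 w 42.6 t 3.6
0, 0, 0, -37, 0.001, 0, 0,
0, 1, -1, -38, 0.001, 0, 0,
0, 0.5, -0.4, -37.3, 0.002, 0, 0,
0, -33, -25, 0, 0, 0, 0.061,
0, -34, -23, 0, 0, 0, 0.061,
0, -36, -21, 0, 0, 0, 0.061,
0, -37, -19, 0, 0, 0, 0.061,
0, -38, -17, 0, 0, 0, 0.061,
0, -39, -14, 0, 0, 0, 0.061,
0, -40, -12, 0, 0, 0, 0.061,
--
0, -40.4, -10.2, 0.2, 0, 0, 0.062,
0, 0, 0, 27, 0, 0, 0,
0, 0, 0, 27, 0, 0, 0,
0, 0, 0, 27, 0, 0, 0,
0, 0, 0, 27, 0, 0, 0,
end [ 477.  -259.1   52. ]
```

>>> play_rows(increments=[0, 0, 0, -37, 0, 0, 0, 0, 0, 0, -38, 0, 0, 0, 0, 0, 0, -37, 0, 0, 0, 0, -33, -25, 0, 0, 0, 0.061, 0, -34, -23, 0, 0, 0, 0.061, 0, -36, -21, 0, 0, 0, 0.061, 0, -37, -19, 0, 0, 0, 0.061, 0, -38, -17, 0, 0, 0, 0.061, 0, -39, -14, 0, 0, 0, 0.061, 0, -40, -12, 0, 0, 0, 0.061])

```text
time_s: 4.85
eef_pos: [0.5026, -0.2288, 0.1583]
eef_rot: [2.642, 1.697, 0.002]
force: [0.2, 0.2, -1.1]
width: 0.0428
finger_force: 41.2
```

>>> play_rows(increments=[0, -40, -10, 0, 0, 0, 0.062, 0, 0, 0, 0, 0, 0, 0])

```text
time_s: 5.1
eef_pos: [0.4762, -0.2618, 0.1581]
eef_rot: [2.695, 1.613, 0.0]
force: [0.5, -0.1, -1.0]
width: 0.043
finger_force: 41.2
```

```bash
python3 - <<'E'
from h import *
c=cap("wrist"); P=cloud(c); save(c,"w2.png")
plan([(476.5,-259.5,52,-28,0,0,4)])
t=cap("top"); P=cloud(t); m=(P[...,2]<.15)&(P[...,2]>.0)&(abs(P[...,0]-.477)<.04)&(abs(P[...,1]+.259)<.04); 
for a in (c,): cv2.imwrite("pics/w2c.png",a["img"][100:,:,::-1])
E
```

```text
at [ 477.2 -260.9  158.1] psi -28.1 w 42.7 t 5.15
0, 0, 0, 27, 0, 0, -0.001,
0, 0, 0, 26, 0.001, 0, 0,
0, 0, -1, 27, 0, 0, -0.001,
0, 0.9, -0.4, 26.1, 0.001, 0, 0,
end [ 476.5 -259.5   52. ]
```

View pics/w2.png

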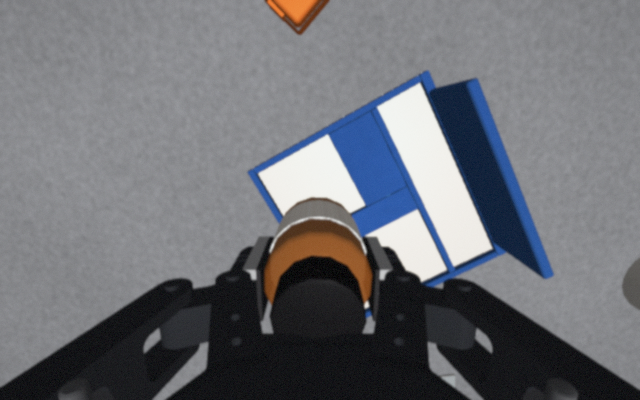

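The bottle is held and aligned with the compartment. I'll lower it 104 mm and release.

>>> play_rows(increments=[0, 0, -0.5, 30, 0, 0, 0, 0, 0, -0.5, 30, 0, 0, 0, 0, 0, 0, 25, 0, 0, 0, 0, 0, 0, 19, 0, 0, 0, 0, 0, 0, 0, 0, 0, 0, 0.8, 0, 0, 0, 0, 0, 0, 0.8, 0, 0, 0, 0, 0, 0, 0.8, 0, 0, 0, 0, 0, 0, 0.8, 0, 0, -30, 0, 0, 0, 0.8, 0, 0, -60, 0, 0, 0])

```text
time_s: 6.45
eef_pos: [0.4752, -0.2587, 0.1423]
eef_rot: [-2.69, -1.616, 0.004]
force: [1.2, -0.4, 0.5]
width: 0.0686
finger_force: 0.0
```

```bash
python3 - <<'E'
from h import *
plan([(477,-260,190,-28,0,1,1),(686,-107,150,-82,0,1,9),(686,-107,36,-82,0,1,4)])
E
```

```text
at [ 475.2 -258.7  142.3] psi -28.0 w 68.6 t 6.45
1, -0.3, 2, -47.7, -0.005, 0, 0,
1, 26, 13, 4, 0, 0, 0.105,
1, 27, 10, 5, 0, 0, 0.105,
1, 28, 7, 4, 0, 0, 0.105,
1, 28, 4, 5, 0, 0, 0.105,
1, 29, 1, 4, 0, 0, 0.104,
1, 29, -2, 5, 0, 0, 0.105,
1, 28, -6, 4, 0, 0, 0.104,
1, 27, -8, 5, 0, 0, 0.105,
1, 26.9, -11.3, 4.1, 0, 0, 0.104,
--
1, 0, 0, 28, 0, 0, 0,
1, 0, 0, 29, 0, 0, 0,
1, 0, 0, 28, 0, 0, 0,
1, -0.1, -0.1, 29, 0, 0, 0,
end [ 686. -107.   36.]
```

>>> play_rows(increments=[0.8, 0, 2, -47, 0, 0, 0, 1, 26, 13, 4, 0, 0, 0.105, 1, 27, 10, 5, 0, 0, 0.105, 1, 28, 7, 4, 0, 0, 0.105, 1, 28, 4, 5, 0, 0, 0.105, 1, 29, 1, 4, 0, 0, 0.104, 1, 29, -2, 5, 0, 0, 0.105, 1, 28, -6, 4, 0, 0, 0.104, 1, 27, -8, 5, 0, 0, 0.105, 1, 27, -11, 4, 0, 0, 0.104])

```text
time_s: 7.7
eef_pos: [0.6881, -0.1071, 0.1499]
eef_rot: [-3.134, -0.214, 0.0]
force: [1.0, -0.5, 0.0]
width: 0.0856
finger_force: 0.0
```

>>> play_rows(increments=[1, 0, 0, 0, 0, 0, 0])

```text
time_s: 7.82
eef_pos: [0.6886, -0.1065, 0.1497]
eef_rot: [-3.134, -0.221, -0.0]
force: [-0.0, -0.4, -0.4]
width: 0.0857
finger_force: 0.0
```

```bash
python3 - <<'E'
from h import *
w=cap("wrist"); save(w,"w3.png")
hsv=cv2.cvtColor(w["img"],cv2.COLOR_RGB2HSV)
A=blob(w,(45,120,60),(85,255,255),(200,150,460,400)); 
W=[b for b in blob(w,(0,0,150),(180,70,255),(200,150,460,400),200)]
for n,b in [("g",A[0])]+[("w",b) for b in W[:3]]:
    v,u=np.nonzero(b[2]); p=onplane(w,np.c_[u,v],.036)[:,:2]*1000; print(n,b[0],b[1].round(0),cv2.minAreaRect(p.astype(np.float32)))
plan([(686,-107,36,-82,0,1,4)])
E
```

```text
g 3105 [316. 199.] ((686.4825439453125, -105.53726196289062), (86.02527618408203, 38.13618087768555), 8.076146125793457)
w 4854 [258. 235.] ((651.7847900390625, -59.39617919921875), (119.84133911132812, 82.49527740478516), 40.26737594604492)
w 4624 [373. 210.] ((677.6536254882812, -158.8052978515625), (118.68296813964844, 76.29340362548828), 1.3499051332473755)
w 1991 [316. 206.] ((684.6326293945312, -105.80335235595703), (50.69749069213867, 24.865741729736328), 8.699685096740723)
at [ 687.6 -107.2  149.8] psi -81.9 w 84.8 t 7.875
1, 0, 0, 28, 0, 0, 0.001,
1, -1, 0, 29, 0, 0, 0,
1, 0, 0, 28, 0, 0, 0.001,
1, -0.5, -0.4, 28.8, 0, 0.001, 0,
end [ 686. -107.   36.]
```

View pics/w3.png

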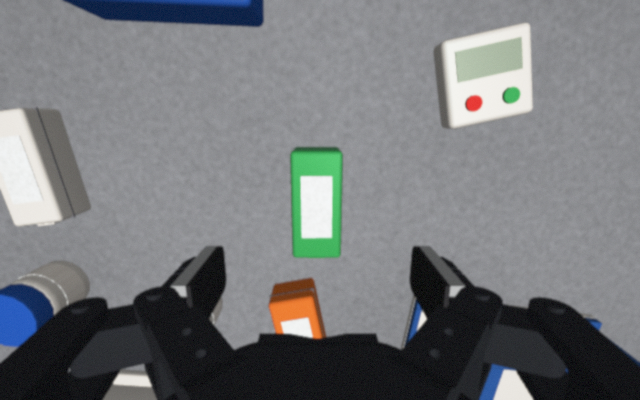

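The green box is at (316,203), centred between the fingers.

>>> play_rows(increments=[1, 0, 0, 28, 0, 0, 0, 1, -1, 0, 29, 0, 0, 0, 1, -1, -1, 28, 0, 0, 0, 1, 0, 0, 29, 0, 0, 0, 0, 0, 0, 0, 0, 0, 0, 0, 0, 0, 0, 0, 0, 0, 0, 0, 0, 0, 0, 0, 0, 0, 0, 0, 0, 0, 0, 0, 0, 0, 0, 0, 0, 0, 0])

```text
time_s: 9.0
eef_pos: [0.6865, -0.1073, 0.038]
eef_rot: [3.133, 0.22, 0.004]
force: [-0.3, 0.1, 7.8]
width: 0.0393
finger_force: 42.6
```

```bash
python3 - <<'E'
from h import *
plan([(686,-107,156,-82,0,0,3),(496,-356,156,-89.8,0,0,7),(496,-356,46,-89.8,0,0,4)])
E
```

```text
at [ 686.5 -107.3   38. ] psi -82.0 w 39.3 t 9.0
0, 0, 0, -39, 0, -0.001, 0,
0, 0, 0, -40, 0, -0.001, 0,
0, -0.3, -0.3, -39, 0.001, 0, 0,
0, -32, 31, 0, 0, 0, 0.019,
0, -31, 32, 0, 0, 0, 0.02,
0, -31, 33, 0, 0, 0, 0.019,
0, -30, 33, 0, 0, 0, 0.02,
0, -29, 34, 0, 0, 0, 0.019,
0, -29, 34, 0, 0, 0, 0.02,
0, -27.4, 35.5, -0.1, 0, 0, 0.019,
--
0, 0, 0, 27, 0, 0, 0,
0, 0, 0, 28, 0, 0, 0,
0, 0, 0, 27, 0, 0, 0,
0, -0.1, 0, 28, 0, 0, 0,
end [ 496. -356.   46.]
```

>>> play_rows(increments=[0, 0, 0, -39, 0, 0, 0, 0, 0, 0, -40, 0, 0, 0, 0, 0, 0, -39, 0, 0, 0, 0, -32, 31, 0, 0, 0, 0.019, 0, -31, 32, 0, 0, 0, 0.02, 0, -31, 33, 0, 0, 0, 0.019, 0, -30, 33, 0, 0, 0, 0.02, 0, -29, 34, 0, 0, 0, 0.019, 0, -29, 34, 0, 0, 0, 0.02, 0, -27, 35, 0, 0, 0, 0.019])

```text
time_s: 10.25
eef_pos: [0.4949, -0.3565, 0.1547]
eef_rot: [3.141, 0.005, 0.001]
force: [0.2, 0.3, -1.2]
width: 0.0392
finger_force: 41.6
```

>>> play_rows(increments=[0, 0, 0, 20, 0, 0, 0, 0, 0, 0, 0, 0, 0, 0])

```text
time_s: 10.5
eef_pos: [0.4947, -0.3553, 0.1334]
eef_rot: [-3.14, -0.005, 0.003]
force: [-0.1, 0.2, -0.6]
width: 0.0399
finger_force: 41.5
```

```bash
python3 - <<'E'
from h import *
w=cap("wrist"); save(w,"w4.png")
plan([(496,-356,45,-89.8,0,0,4)])
E
```

```text
at [ 495.5 -355.2  134.1] psi -89.8 w 38.7 t 10.55
0, 0, 0, 22, 0, 0, 0,
0, 0, 0, 22, 0, 0, 0,
0, 0, 0, 23, 0, 0, 0,
0, 0.6, 0.8, 22.1, -0.001, 0.001, 0,
end [ 496. -356.   45.]
```

View pics/w4.png

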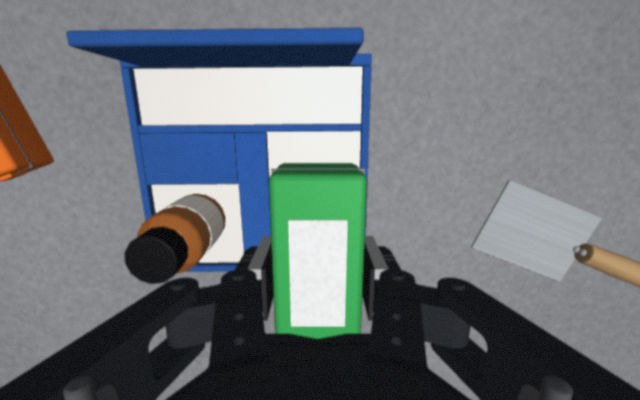

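The bottle stands upright in its compartment and the green box is square above the long one. I'll lower 89 mm and release.

>>> play_rows(increments=[0, 0, 0, 25, 0, 0, 0, 0, 0, 0, 25, 0, 0, 0, 0, 0, 0, 22, 0, 0, 0, 0, 0, 0, 17, 0, 0, 0, 0, 0, 0, 0, 0, 0, 0, 0.7, 0, 0, 0, 0, 0, 0, 0.7, 0, 0, 0, 0, 0, 0, 0.7, 0, 0, 0, 0, 0, 0, 0.7, 0, 0, -35, 0, 0, 0, 0.7, 0, 0, -60, 0, 0, 0])

```text
time_s: 11.8
eef_pos: [0.4946, -0.3546, 0.1394]
eef_rot: [-3.139, -0.006, 0.005]
force: [1.0, -0.9, 0.6]
width: 0.0598
finger_force: 0.0
```

```bash
python3 - <<'E'
from h import *
plan([(496,-356,200,-89.8,0,.7,1),(567,-5,170,0,0,1,10),(567,-5,44,0,0,1,4)])
E
```

```text
at [ 494.6 -354.6  139.4] psi -89.8 w 59.8 t 11.8
0.7, 1.2, 1.2, -60.6, -0.003, 0.003, 0,
1, 7, -35, 3, 0, 0, -0.157,
1, 13, -34, 3, 0, 0, -0.157,
1, 18, -31, 3, 0, 0, -0.157,
1, 22, -28, 3, 0, 0, -0.157,
1, 26, -24, 3, 0, 0, -0.157,
1, 30, -20, 3, 0, 0, -0.156,
1, 33, -15, 3, 0, 0, -0.157,
1, 34, -9, 3, 0, 0, -0.156,
1, 36, -4, 3, 0, 0, -0.157,
--
1, 35.5, 1.5, 2.8, 0, 0.001, -0.156,
1, 0, 0, 31, 0, 0, 0,
1, 0, 0, 32, 0, 0, 0,
1, 0, 0, 31, 0, 0, 0,
1, -0.1, 0, 32, 0, -0.001, 0,
end [567.  -5.  44.]
```

>>> play_rows(increments=[0.7, 1, 1, -60, 0, 0, 0, 1, 7, -35, 3, 0, 0, -0.157, 1, 13, -34, 3, 0, 0, -0.157, 1, 18, -31, 3, 0, 0, -0.157, 1, 22, -28, 3, 0, 0, -0.157, 1, 26, -24, 3, 0, 0, -0.157, 1, 30, -20, 3, 0, 0, -0.156, 1, 33, -15, 3, 0, 0, -0.157, 1, 34, -9, 3, 0, 0, -0.156, 1, 36, -4, 3, 0, 0, -0.157])

```text
time_s: 13.05
eef_pos: [0.5611, -0.0392, 0.1733]
eef_rot: [2.382, 2.047, 0.001]
force: [0.1, 0.3, 0.2]
width: 0.0854
finger_force: 0.0
```

>>> play_rows(increments=[1, 35, 1, 3, 0, 0, -0.156, 1, 0, 0, 0, 0, 0, 0])

```text
time_s: 13.3
eef_pos: [0.5674, -0.004, 0.1701]
eef_rot: [-2.217, -2.225, -0.0]
force: [-0.3, -1.3, 0.3]
width: 0.0853
finger_force: 0.0
```

```bash
python3 - <<'E'
from h import *
w=cap("wrist")
for b in blob(w,(0,150,90),(6,255,255),(220,120,420,300),100)[:2]: print(b[:2],(onplane(w,b[1],.06)*1000).round(1))
plan([(567,-5,44,0,0,1,4)])
E
```

```text
(np.int32(2808), array([314.3792735 , 205.01780627])) [[564.4  -3.8  60. ]]
at [567.3  -5.1 170.2] psi 0.0 w 85.4 t 13.35
1, 0, 0, 32, 0, 0, 0,
1, 0, 0, 31, 0, 0, 0,
1, 0, 0, 32, 0, 0, 0,
1, 0.1, -0.3, 31.2, 0, 0, 0.001,
end [567.  -5.  44.]
```

>>> play_rows(increments=[1, 0, -1, 32, 0, 0, 0, 1, 0, 0, 31, 0, 0, 0, 1, 0, 0, 32, 0, 0, 0, 1, 0, 0, 31, 0, 0, 0, 0, 0, 0, 0, 0, 0, 0, 0, 0, 0, 0, 0, 0, 0, 0, 0, 0, 0, 0, 0, 0, 0, 0, 0, 0, 0, 0, 0, 0, 0, 0, 0, 0, 0, 0])

```text
time_s: 14.48
eef_pos: [0.5672, -0.006, 0.0455]
eef_rot: [2.22, 2.22, 0.002]
force: [-1.2, -1.4, 8.3]
width: 0.0472
finger_force: 41.8
```

```bash
python3 - <<'E'
from h import *
plan([(567,-5,180,0,0,0,4),(451,376,180,40,0,0,10),(451,376,52,40,0,0,4)])
E
```

```text
at [567.2  -6.   45.5] psi 0.0 w 47.2 t 14.475
0, 0, 0, -34, 0.001, 0, 0,
0, 0, 0, -34, 0, 0, 0,
0, 1, 0, -33, 0.001, 0, 0,
0, 0, -0.1, -33.5, 0, 0, 0,
0, 38, -12, 0, 0, 0, -0.07,
0, 39, -9, 0, 0, 0, -0.07,
0, 39, -6, 0, 0, 0, -0.07,
0, 40, -3, 0, 0, 0, -0.07,
0, 40, -1, 0, 0, 0, -0.07,
0, 40, 2, 0, 0, 0, -0.07,
--
0, 39, 5, 0, 0, 0, -0.07,
0, 39, 8, 0, 0, 0, -0.069,
0, 38, 10, 0, 0, 0, -0.07,
0, 38, 13.5, -0.2, 0, 0, -0.069,
0, 0, 0, 32, 0, 0, 0,
0, 0, 0, 32, 0, 0, 0,
0, 0, 0, 32, 0, 0, 0,
0, 0.1, 0, 32, 0, 0, 0,
end [451. 376.  52.]
```

>>> play_rows(increments=[0, 0, 0, -34, 0, 0, 0, 0, 0, 0, -34, 0, 0, 0, 0, 1, 0, -33, 0, 0, 0, 0, 0, 0, -34, 0, 0, 0, 0, 38, -12, 0, 0, 0, -0.07, 0, 39, -9, 0, 0, 0, -0.07, 0, 39, -6, 0, 0, 0, -0.07, 0, 40, -3, 0, 0, 0, -0.07, 0, 40, -1, 0, 0, 0, -0.07, 0, 40, 2, 0, 0, 0, -0.07])

```text
time_s: 15.72
eef_pos: [0.4956, 0.2254, 0.1797]
eef_rot: [1.706, 2.637, 0.001]
force: [0.4, 0.5, -0.6]
width: 0.0473
finger_force: 41.6
```

>>> play_rows(increments=[0, 39, 5, 0, 0, 0, -0.07, 0, 39, 8, 0, 0, 0, -0.069, 0, 38, 10, 0, 0, 0, -0.07, 0, 38, 13, 0, 0, 0, -0.069, 0, 0, 0, 20, 0, 0, 0, 0, 0, 0, 0, 0, 0, 0])

```text
time_s: 16.48
eef_pos: [0.4488, 0.3756, 0.1582]
eef_rot: [-1.326, -2.847, 0.003]
force: [-0.6, 0.8, -0.1]
width: 0.0474
finger_force: 41.6
```

```bash
python3 - <<'E'
from h import *
w=cap("wrist"); save(w,"w5.png")
plan([(451,376,51.5,40,0,0,4)])
E
```

```text
at [449.4 375.5 159. ] psi 40.0 w 46.9 t 16.525
0, 0, 0, 27, 0, 0, 0,
0, 0, 1, 27, 0, 0, 0,
0, 0, 0, 27, -0.001, 0, 0,
0, -0.7, 0.6, 26.5, 0, 0, 0,
end [451.  376.   51.5]
```

View pics/w5.png

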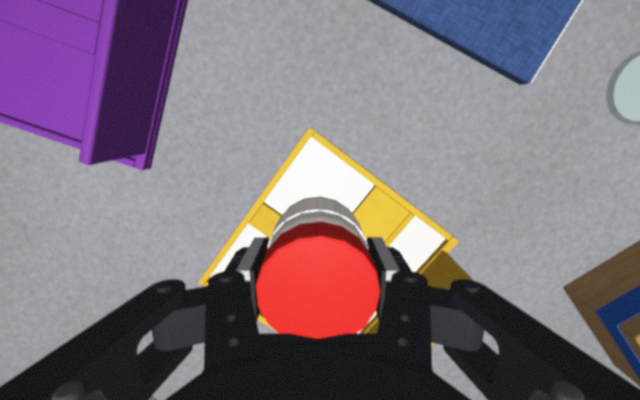

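The jar is held over the yellow tray and looks right. I'll lower it and release.

>>> play_rows(increments=[0, 0, 1, 30, 0, 0, 0, 0, 0, 1, 30, 0, 0, 0, 0, -1, 0, 30, 0, 0, 0, 0, 0, 0, 17, 0, 0, 0, 0, 0, 0, 0, 0, 0, 0, 0.8, 0, 0, 0, 0, 0, 0, 0.8, 0, 0, 0, 0, 0, 0, 0.8, 0, 0, 0, 0, 0, 0, 0.8, 0, 0, -35, 0, 0, 0, 0.8, 0, 0, -60, 0, 0, 0])

```text
time_s: 17.77
eef_pos: [0.4509, 0.3754, 0.1465]
eef_rot: [-1.327, -2.846, 0.006]
force: [0.6, 0.0, -0.5]
width: 0.0681
finger_force: 0.0
```

```bash
python3 - <<'E'
from h import *
plan([(451,376,200,40,0,.8,1),(560,-111,150,-71,0,.8,11)])
t=cap("top")
W=blob(t,(0,0,150),(180,70,255),(355,135,395,185))
for b in W[:1]: v,u=np.nonzero(b[2]); print(cv2.minAreaRect((onplane(t,np.c_[u,v],.036)[:,:2]*1000).astype(np.float32)))
E
```

```text
at [450.9 375.4 146.5] psi 40.0 w 68.1 t 17.775
0.8, 0.4, 0.2, -53.5, -0.004, 0, 0,
0.8, -40, -21, 5, 0, 0, 0.176,
0.8, -43, -13, 5, 0, 0, 0.176,
0.8, -45, -6, 4, 0, 0, 0.176,
0.8, -45, 2, 5, 0, 0, 0.176,
0.8, -44, 10, 4, 0, 0, 0.176,
0.8, -42, 18, 5, 0, 0, 0.176,
0.8, -38, 25, 4, 0, 0, 0.176,
0.8, -33, 31, 5, 0, 0, 0.176,
0.8, -27, 37, 4, 0, 0, 0.176,
--
0.8, -21, 41, 5, 0, 0, 0.177,
0.8, -12.6, 43.3, 4, 0, 0, 0.176,
end [ 560. -111.  150.]
((560.7982177734375, -110.83474731445312), (48.914058685302734, 23.87360382080078), 18.118793487548828)
```

>>> play_rows(increments=[0.8, 0, 0, -53, 0, 0, 0, 0.8, -40, -21, 5, 0, 0, 0.176, 0.8, -43, -13, 5, 0, 0, 0.176, 0.8, -45, -6, 4, 0, 0, 0.176, 0.8, -45, 2, 5, 0, 0, 0.176, 0.8, -44, 10, 4, 0, 0, 0.176, 0.8, -42, 18, 5, 0, 0, 0.176, 0.8, -38, 25, 4, 0, 0, 0.176, 0.8, -33, 31, 5, 0, 0, 0.176, 0.8, -27, 37, 4, 0, 0, 0.176])

```text
time_s: 19.08
eef_pos: [0.5417, -0.0231, 0.1592]
eef_rot: [2.962, 1.046, 0.001]
force: [0.2, 0.8, 0.1]
width: 0.0683
finger_force: 0.0
```

>>> play_rows(increments=[0.9, -21, 41, 5, 0, 0, 0.177, 0.9, -13, 43, 4, 0, 0, 0.176, 0.9, 0, 0, 0, 0, 0, 0])

```text
time_s: 19.45
eef_pos: [0.5611, -0.1132, 0.15]
eef_rot: [3.099, 0.512, 0.001]
force: [0.1, 0.3, -0.7]
width: 0.077
finger_force: 0.0
```

```bash
python3 - <<'E'
from h import *
w=cap("wrist")
for n,lo,hi in (("o",(5,170,100),(18,255,255)),("w",(0,0,150),(180,60,255))):
  for b in blob(w,lo,hi,(270,130,370,300),300)[:2]:
    v,u=np.nonzero(b[2]); print(n,b[:2],cv2.minAreaRect((onplane(w,np.c_[u,v],.036)[:,:2]*1000).astype(np.float32)))
plan([(560,-111,36,-71.5,0,.9,4)])
E
```

```text
o (np.int32(2997), array([311.76009343, 196.82182182])) ((559.6513061523438, -108.7405014038086), (86.744140625, 38.05488586425781), 19.21354103088379)
w (np.int32(9720), array([321.06471193, 223.60041152])) ((547.7874145507812, -119.44151306152344), (140.66879272460938, 84.39616394042969), 18.678180694580078)
w (np.int32(1911), array([311.68027211, 203.11930926])) ((558.5613403320312, -109.00350952148438), (49.70696258544922, 24.03887367248535), 19.220800399780273)
at [ 560.6 -111.6  150. ] psi -71.1 w 76.9 t 19.5
0.9, 0, 0, 28, 0, 0, 0.002,
0.9, 0, 0, 29, 0, 0, 0.002,
0.9, 0, 0, 28, 0, 0, 0.002,
0.9, -0.3, -0.8, 29, 0, 0, 0.002,
end [ 560.  -110.9   36. ]
```

>>> play_rows(increments=[0.9, 0, 0, 28, 0, 0, 0, 0.9, 0, -1, 29, 0, 0, 0, 0.9, 0, -1, 28, 0, 0, 0, 0.9, 0, 0, 29, 0, 0, 0, 0, 0, 0, 0, 0, 0, 0, 0, 0, 0, 0, 0, 0, 0, 0, 0, 0, 0, 0, 0, 0, 0, 0, 0, 0, 0, 0, 0, 0, 0, 0, 0, 0, 0, 0])

```text
time_s: 20.62
eef_pos: [0.5607, -0.1087, 0.0373]
eef_rot: [3.098, 0.519, 0.003]
force: [-1.1, 2.0, 8.5]
width: 0.0392
finger_force: 42.6
```

```bash
python3 - <<'E'
from h import *
plan([(560,-110,180,-71,0,0,4),(476,281,180,-86.8,0,0,10),(476,281,110,-86.8,0,0,2)])
E
```

```text
at [ 560.7 -108.7   37.3] psi -71.0 w 39.2 t 20.625
0, 0, 0, -36, 0, 0, 0,
0, 0, 0, -36, 0, -0.001, 0,
0, 0, 1, -35, 0, 0, 0,
0, -0.9, 0.1, -35.7, 0.001, -0.001, 0,
0, 5, -40, 0, 0, 0, 0.028,
0, 4, -40, 0, 0, 0, 0.028,
0, 2, -40, 0, 0, 0, 0.028,
0, 1, -40, 0, 0, 0, 0.027,
0, 0, -40, 0, 0, 0, 0.028,
0, -1, -40, 0, 0, 0, 0.027,
--
0, -2, -40, 0, 0, 0, 0.028,
0, -2, -40, 0, 0, 0, 0.027,
0, -4, -39, 0, 0, 0, 0.028,
0, -4.7, -39.7, 0.1, 0, 0, 0.027,
0, 0, 0, 35, 0, 0, 0,
0, 0, 0, 35, 0, 0, 0,
end [476. 281. 110.]
```

>>> play_rows(increments=[0, 0, 0, -36, 0, 0, 0, 0, 0, 0, -36, 0, 0, 0, 0, 0, 1, -35, 0, 0, 0, 0, -1, 0, -36, 0, 0, 0, 0, 5, -40, 0, 0, 0, 0.028, 0, 4, -40, 0, 0, 0, 0.028, 0, 2, -40, 0, 0, 0, 0.028, 0, 1, -40, 0, 0, 0, 0.027, 0, 0, -40, 0, 0, 0, 0.028, 0, -1, -40, 0, 0, 0, 0.027])

```text
time_s: 21.88
eef_pos: [0.5072, 0.1261, 0.1795]
eef_rot: [-3.131, -0.259, -0.001]
force: [-0.2, -0.3, -1.5]
width: 0.0392
finger_force: 41.5
```

>>> play_rows(increments=[0, -2, -40, 0, 0, 0, 0.028, 0, -2, -40, 0, 0, 0, 0.027, 0, -4, -39, 0, 0, 0, 0.028, 0, -5, -40, 0, 0, 0, 0.027, 0, 0, 0, 35, 0, 0, 0, 0, 0, 0, 0, 0, 0, 0])

```text
time_s: 22.62
eef_pos: [0.4732, 0.2806, 0.1425]
eef_rot: [3.138, 0.089, -0.006]
force: [0.2, -0.6, -0.5]
width: 0.0392
finger_force: 41.4
```

```bash
python3 - <<'E'
from h import *
w=cap("wrist"); save(w,"w6.png")
plan([(476.5,281,43.5,-86.8,0,0,4)])
E
```

```text
at [474.2 280.7 143.7] psi -86.8 w 39.1 t 22.675
0, 1, 0, 25, 0, 0.001, 0,
0, 0, 0, 25, 0, 0, 0,
0, 1, 0, 25, 0.001, 0.001, 0,
0, 0.4, -0.3, 25.2, 0, 0, 0,
end [476.5 281.   43.5]
```

View pics/w6.png

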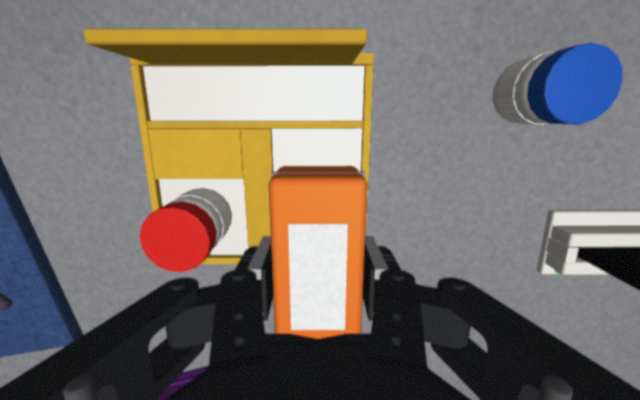

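The red jar stands in its square and the orange box is square over the long compartment. Lowering it.

>>> play_rows(increments=[0, 1, 0, 30, 0, 0, 0, 0, 1, 0, 30, 0, 0, 0, 0, 0, 0, 25, 0, 0, 0, 0, 0, 0, 14.5, 0, 0, 0, 0, 0, 0, 0, 0, 0, 0, 0.7, 0, 0, 0, 0, 0, 0, 0.7, 0, 0, 0, 0, 0, 0, 0.7, 0, 0, 0, 0, 0, 0, 0.7, 0, 0, -35, 0, 0, 0, 0.7, 0, 0, -60, 0, 0, 0])

```text
time_s: 23.92
eef_pos: [0.4757, 0.2806, 0.1392]
eef_rot: [3.138, 0.088, -0.006]
force: [0.7, -0.2, 0.1]
width: 0.0598
finger_force: 0.0
```

>>> play_rows(increments=[0.7, 0, 0, -60, 0, 0, 0, 0.7, 0, 0, -60, 0, 0, 0, 0.7, 0, 0, 0, 0, 0, 0])

```text
time_s: 24.3
eef_pos: [0.4793, 0.2827, 0.2651]
eef_rot: [-3.136, -0.088, -0.013]
force: [1.0, -0.3, -0.9]
width: 0.0596
finger_force: 0.0
```

```bash
python3 - <<'E'
from h import *
t=cap("top"); P=cloud(t); s=cap("scene")
img=np.vstack([cv2.resize(t["img"][90:230,150:510],None,fx=2,fy=2,interpolation=cv2.INTER_CUBIC),cv2.resize(s["img"][140:290,160:490],(720,327))]); cv2.imwrite("pics/m1.png",img[:,:,::-1])
hsv=cv2.cvtColor(t["img"],cv2.COLOR_RGB2HSV)
reg=(P[...,0]>.38)&(P[...,0]<.51)&(abs(P[...,1]-.018)<.075)
m=reg&(P[...,2]>.12)&(P[...,2]<.15); p=P[m]; print("tablet",m.sum(),(p.mean(0)*1000).round(1),cv2.minAreaRect((p[:,:2]*1000).astype(np.float32)))
b=blob(t,(0,0,0),(180,255,50),(295,190,350,222))
for a in b[:3]: v,u=np.nonzero(a[2]); print(a[:2],cv2.minAreaRect((onplane(t,np.c_[u,v],.138)[:,:2]*1000).astype(np.float32)))
d=blob(t,(0,0,130),(180,60,255),(290,185,355,228))
for a in d[:4]: v,u=np.nonzero(a[2]); print("dock",a[:2],cv2.minAreaRect((onplane(t,np.c_[u,v],.03)[:,:2]*1000).astype(np.float32)))
print(robot.observe()["eef_pos"])
E
```

```text
tablet 200 [445.   18.  137.7] ((445.3408508300781, 18.18688201904297), (10.517802238464355, 82.07611083984375), 3.4235007762908936)
(np.int32(140), array([321.54285714, 204.47142857])) ((443.56353759765625, 19.145910263061523), (13.26896858215332, 80.11181640625), 3.3670904636383057)
dock (np.int32(767), array([323.27118644, 206.80704042])) ((444.7926940917969, 19.37326431274414), (57.93867111206055, 111.37722778320312), 3.527719020843506)
[0.47703234 0.28136711 0.26024166]
```

View pics/m1.png

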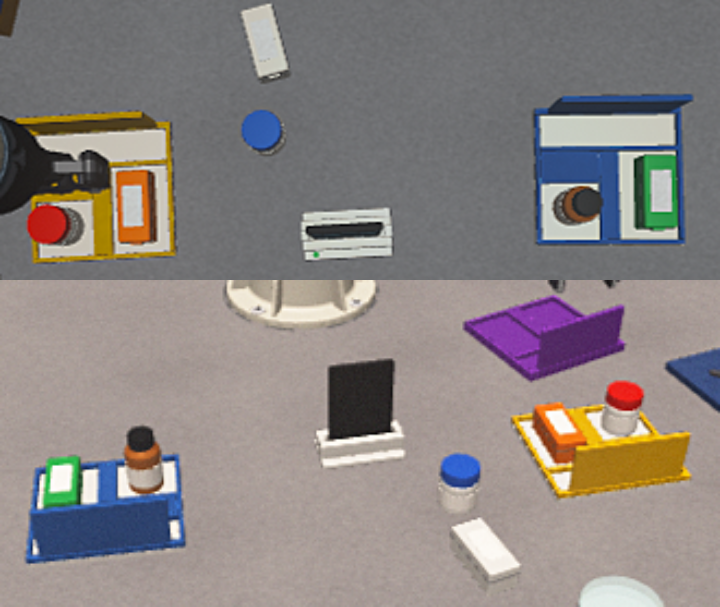

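All four items are in place: bottle and jar upright, boxes flat with labels up. Next I'll measure the yellow tray again with the wrist camera from here, then plan the tablet.

```bash
python3 - <<'E'
from h import *
w=cap("wrist"); P=cloud(w); save(w,"w7.png")
for b in blob(w,(0,0,150),(180,50,255),(100,0,540,260),600)[:5]:
    v,u=np.nonzero(b[2]); print(b[0],b[1].round(0),(P[int(b[1][1]),int(b[1][0])]*1000).round(1),cv2.minAreaRect((onplane(w,np.c_[u,v],.006)[:,:2]*1000).astype(np.float32)))
m=(abs(P[...,2]-.081)<.006)&(P[...,0]>.54)&(P[...,0]<.62)&(P[...,1]>.2)&(P[...,1]<.45)
if m.any(): print("board",m.sum(),np.median(P[m],0)*1000,cv2.minAreaRect((P[m][:,:2]*1000).astype(np.float32)))
L=np.array([[57,0],[-24,-48],[-44,48]]);X=np.array([[555.3,333.6],[476.5,281],[451.1,376]])
H=(L-L.mean(0)).T@(X-X.mean(0)); a=np.arctan2(H[0,1]-H[1,0],H[0,0]+H[1,1]); Rm=np.array([[np.cos(a),-np.sin(a)],[np.sin(a),np.cos(a)]]); o=X.mean(0)-Rm@L.mean(0); print("yellow",o,np.degrees(a),X-(L@Rm.T+o))
plan([(445.2,18.5,230,3.4,0,.6,10)])
E
```

```text
7507 [375. 203.] [440.2 207.   -1.3] ((428.531982421875, 241.43569946289062), (145.53338623046875, 354.6480712890625), 26.076494216918945)
5417 [276. 105.] [553.9 335.    4.7] ((552.5159301757812, 333.7199401855469), (39.791133880615234, 169.4717254638672), 3.203367233276367)
2854 [336.  38.] [629.2 269.3   0. ] ((619.034912109375, 273.1011962890625), (66.85570526123047, 164.9989776611328), 29.496837615966797)
2411 [318. 167.] [489.1 282.6  42.2] ((473.4754333496094, 280.8009948730469), (110.258056640625, 72.04765319824219), 3.187317371368408)
1426 [248. 185.] [465.9 359.2  43. ] ((447.3945007324219, 376.68536376953125), (68.85050201416016, 71.63694763183594), 3.196654796600342)
board 1609 [576.00108289 333.38265595  80.54898425] ((576.3489990234375, 334.88714599609375), (8.484803199768066, 149.18136596679688), 3.2654051780700684)
yellow [497.96096704 330.40436426] 3.195076452203376 [[ 0.42763619  0.01870046]
 [-0.17358759 -0.14132054]
 [-0.2540486   0.12262008]]
at [476.4 281.1 259. ] psi -86.8 w 59.8 t 24.45
0.6, -5, 26, 3, 0, 0, -0.157,
0.6, -9, 25, 3, 0, 0, -0.157,
0.6, -12, 23, 3, 0, 0, -0.158,
0.6, -16, 21, 3, 0, 0, -0.157,
0.6, -19, 18, 3, 0, 0, -0.158,
0.6, -22, 15, 3, 0, 0, -0.157,
0.6, -24, 12, 3, 0, 0, -0.158,
0.6, -25, 8, 3, 0, 0, -0.157,
0.6, -26, 4, 3, 0, 0, -0.158,
0.6, -26.8, -0.4, 2.1, -0.001, 0, -0.157,
--
end [445.2  18.5 230. ]
```

>>> play_rows(increments=[0.6, -5, 26, 3, 0, 0, -0.157, 0.6, -9, 25, 3, 0, 0, -0.157, 0.6, -12, 23, 3, 0, 0, -0.158, 0.6, -16, 21, 3, 0, 0, -0.157, 0.6, -19, 18, 3, 0, 0, -0.158, 0.6, -22, 15, 3, 0, 0, -0.157, 0.6, -24, 12, 3, 0, 0, -0.158, 0.6, -25, 8, 3, 0, 0, -0.157, 0.6, -26, 4, 3, 0, 0, -0.158, 0.6, -27, 0, 2, 0, 0, -0.157], force=60)

```text
time_s: 25.7
eef_pos: [0.4448, 0.0178, 0.2287]
eef_rot: [-2.147, -2.29, 0.004]
force: [0.1, -0.5, -0.2]
width: 0.0511
finger_force: 0.0
```

>>> play_rows(increments=[0.6, 0, 0, 0, 0, 0, 0, 0.6, 0, 0, 0, 0, 0, 0])

```text
time_s: 25.95
eef_pos: [0.4457, 0.0189, 0.2297]
eef_rot: [-2.158, -2.281, 0.002]
force: [-0.7, 0.8, -0.1]
width: 0.0513
finger_force: 0.0
```

```bash
python3 - <<'E'
from h import *
w=cap("wrist"); P=cloud(w)
m=(P[...,2]>.125)&(P[...,2]<.15)&(abs(P[...,0]-.445)<.03)&(abs(P[...,1]-.018)<.06)
print(m.sum(),np.median(P[m],0)*1000,cv2.minAreaRect((P[m][:,:2]*1000).astype(np.float32)))
cv2.imwrite("pics/w8.png",w["img"][:,:,::-1])
for b in blob(w,(0,0,0),(180,255,45),(200,120,440,320),200)[:3]: print(b[:2],(onplane(w,b[1],.138)*1000).round(1))
plan([(445.2,18.3,127,3.4,0,.6,3)])
E
```

```text
1606 [443.67736547  25.83642972 137.60455671] ((443.55389404296875, 21.710046768188477), (10.267663955688477, 82.85661315917969), 3.375450372695923)
(np.int32(3061), array([402.92355439, 289.49330284])) [[513.4 -39.  138. ]]
(np.int32(2971), array([232.87243352, 289.36587008])) [[383.7 -46.3 138. ]]
(np.int32(890), array([316.05730337, 207.43707865])) [[443.6  22.5 138. ]]
at [445.9  19.1 229.9] psi 3.3 w 51.3 t 26.0
0.6, 0, 0, 34, 0, 0, -0.001,
0.6, 0, 0, 34, -0.001, 0, -0.001,
0.6, -0.8, -0.6, 34.9, 0, 0, -0.001,
end [445.2  18.3 127. ]
```

View pics/w8.png

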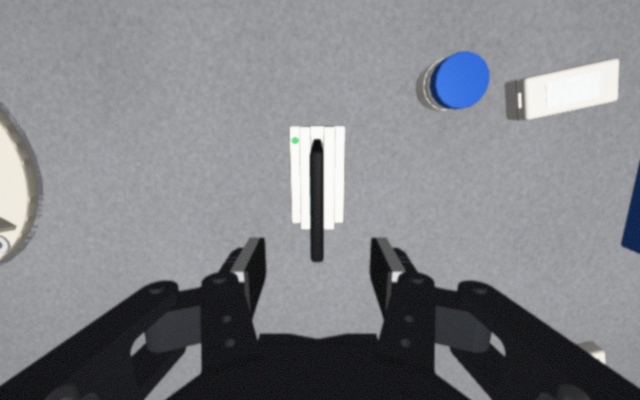

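The tablet's top edge runs from (317,140) to (317,262), centred between the pads. I'll descend and grip it.

>>> play_rows(increments=[0.6, 0, -0.5, 34, 0, 0, 0, 0.6, 1, -0.5, 34, 0, 0, 0, 0.6, 0, -0.5, 35, 0, 0, 0, 0, 0, 0, 0, 0, 0, 0, 0, 0, 0, 0, 0, 0, 0, 0, 0, 0, 0, 0, 0, 0, 0, 0, 0, 0, 0, 0, 0, 0, 0, 0, 0, 0, 0, 0], force=60)

```text
time_s: 27.0
eef_pos: [0.4455, 0.0197, 0.1288]
eef_rot: [2.154, 2.285, 0.003]
force: [-0.5, 1.0, 8.1]
width: 0.0091
finger_force: 59.9
```

```bash
python3 - <<'E'
from h import *
s=robot.observe(); p=s["eef_pos"]*1000
plan([(p[0],p[1],290,3.3,0,0,5),(540,330,290,3.2,16,0,10)])
E
```

```text
at [445.5  19.7 128.8] psi 3.4 w 9.1 t 27.0
0, 0, 0, -32, 0, 0, 0,
0, 0, 0, -32, 0.001, 0, 0,
0, 0, 0, -32, 0, 0, 0,
0, 0, 0, -33, 0.001, 0, 0.001,
0, 0, 0.3, -32.2, 0, 0, 0,
0, 30, 11, 0, 0.028, 0, 0,
0, 30, 11, 0, 0.028, 0, 0,
0, 31, 11, -1, 0.028, 0, 0,
0, 30, 11, -1, 0.028, 0, 0,
0, 31, 11, -1, 0.028, 0, 0,
--
0, 30, 11, -2, 0.028, 0, 0,
0, 31, 11, -2, 0.028, 0, 0,
0, 30, 11, -2, 0.028, 0, 0.001,
0, 31, 11, -2, 0.028, 0, 0,
0, 30.4, 11.9, -3.2, 0.028, 0, 0.001,
end [540. 330. 290.]
```

>>> play_rows(increments=[0, 0, 0, -32, 0, 0, 0, 0, 0, 0, -32, 0, 0, 0, 0, 0, 0, -32, 0, 0, 0, 0, 0, 0, -33, 0, 0, 0, 0, 0, 0, -32, 0, 0, 0, 0, 30, 11, 0, 0.028, 0, 0, 0, 30, 11, 0, 0.028, 0, 0, 0, 31, 11, -1, 0.028, 0, 0, 0, 30, 11, -1, 0.028, 0, 0, 0, 31, 11, -1, 0.028, 0, 0])

```text
time_s: 28.25
eef_pos: [0.4908, 0.1754, 0.2889]
eef_rot: [-2.087, -2.213, 0.156]
force: [0.2, 0.5, -0.6]
width: 0.0093
finger_force: 58.9
```

>>> play_rows(increments=[0, 30, 11, -2, 0.028, 0, 0, 0, 31, 11, -2, 0.028, 0, 0, 0, 30, 11, -2, 0.028, 0, 0, 0, 31, 11, -2, 0.028, 0, 0, 0, 30, 12, -3, 0.028, 0, 0, 0, 0, 0, 0, 0, 0, 0, 0, 0, 0, 0, 0, 0, 0])

```text
time_s: 29.12
eef_pos: [0.5384, 0.329, 0.2882]
eef_rot: [-2.013, -2.136, 0.302]
force: [0.9, -0.1, -1.6]
width: 0.0093
finger_force: 59.0
```

```bash
cat > tab.py <<'E'
from h import *
import sys
def tcp(th,xb,up,L=120.8,o=(496.8,330.5),yaw=3.2):
    a=np.radians(th); c=np.array([xb-5*np.cos(a)+L*np.sin(a),0]); y=np.radians(yaw)
    return o[0]+c[0]*np.cos(y),o[1]+c[0]*np.sin(y),6+5*np.sin(a)+L*np.cos(a)+up
E
python3 - <<'E'
from tab import *
print(tcp(16,54.5,0))
plan([(*tcp(16,54.5,60),3.2,16,0,4),(*tcp(16,54.5,10),3.2,16,0,4)])
s=robot.observe(); print(R.from_rotvec(s["eef_rot"]).as_matrix().round(3),s["joint_positions"].round(2))
w=cap("scene"); cv2.imwrite("pics/s2.png",cv2.resize(w["img"][90:270,350:510],None,fx=3,fy=3)[:,:,::-1])
E
```

```text
(np.float64(579.6612820557866), np.float64(335.1326648870418), np.float64(123.49859964843392))
at [538.4 329.  288.2] psi 3.4 w 9.3 t 29.125
0, 1, 17, 22, 0, 0, 0.001,
0, 1, 17, 22, 0, 0.001, 0.001,
0, 1, 17, 23, 0, 0, 0,
0, 0.8, 17.9, 22.1, -0.001, 0.001, 0.001,
0, 0, 3, 12, 0, 0, 0,
0, 0, 4, 12, 0, 0, 0,
0, 0, 3, 12, 0, 0, 0,
0, 0, 3.8, 12.1, 0, 0, 0,
end [579.7 335.1 133.5]
[[-0.059  0.959 -0.276]
 [ 0.998  0.057 -0.017]
 [-0.001 -0.277 -0.961]] [0.49 0.47 1.41 0.11 1.52 0.41]
```

View pics/s2.png

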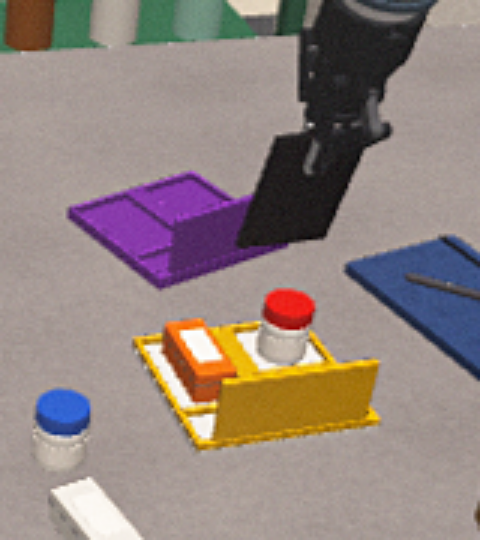

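The tablet is firmly held, tilted 16° toward the board and above the yellow tray. Lowering it.

>>> play_rows(increments=[0, 1, 17, 22, 0, 0, 0.001, 0, 1, 17, 22, 0, 0, 0.001, 0, 1, 17, 23, 0, 0, 0.001, 0, 1, 18, 22, 0, 0, 0, 0, 0, 3, 12, 0, 0, 0, 0, 0, 4, 12, 0, 0, 0, 0, 0, 3, 12, 0, 0, 0, 0, 0, 4, 12, 0, 0, 0, 0, 0, 0, 0, 0, 0, 0])

```text
time_s: 30.3
eef_pos: [0.5797, 0.3357, 0.1328]
eef_rot: [-2.016, -2.132, 0.303]
force: [-0.1, -0.0, -1.1]
width: 0.0093
finger_force: 59.0
```

```bash
python3 - <<'E'
from tab import *
plan([(*tcp(16,54.5,0),3.2,16,0,4)])
w=cap("scene"); t=cap("top"); wr=cap("wrist"); cv2.imwrite("pics/s3.png",np.hstack([cv2.resize(w["img"][150:250,380:490],(440,400)),cv2.resize(wr["img"][:,:440],(352,320)).repeat(1,0)[:320] if 0 else cv2.resize(wr["img"],(360,400))])[:,:,::-1])
E
```

```text
at [579.7 335.7 132.8] psi 3.2 w 9.3 t 30.3
0, 0, 1, 2, -0.001, 0, 0,
0, 0, 1, 2, 0, 0, 0,
0, 0, 0, 2, -0.001, 0.001, 0,
0, -0.5, 0.5, 3, 0, 0, 0,
end [579.6 335.1 123.5]
```

View pics/s3.png

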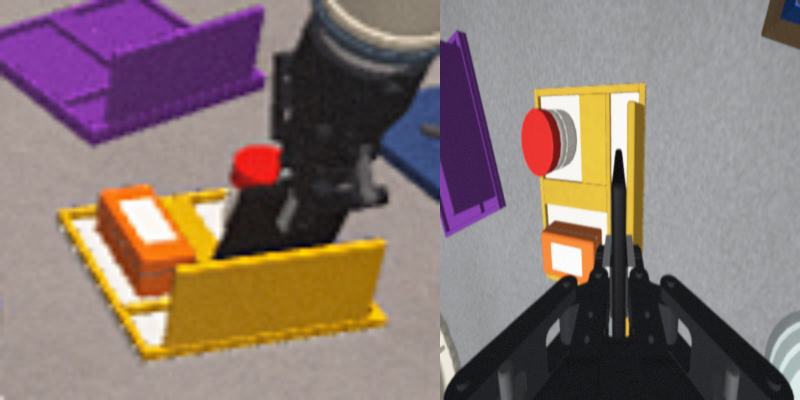

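The tablet is over the strip, in front of the board, and parallel to it. Lowering gently to contact.

>>> play_rows(increments=[0, 0, 0.8, 2.9, 0, 0, 0, 0, 0, 0.8, 2.9, 0, 0, 0, 0, 0, 0.6, 1.9, 0, 0, 0, 0, 0, 0.3, 1, 0, 0, 0, 0, 0, 0, 0, 0, 0, 0])

```text
time_s: 31.08
eef_pos: [0.5802, 0.3359, 0.1245]
eef_rot: [-2.016, -2.132, 0.302]
force: [-0.5, -0.8, -2.1]
width: 0.0094
finger_force: 59.0
```

>>> play_rows(increments=[0, 0, 0.3, 1, 0, 0, 0, 0, 0, 0.3, 1, 0, 0, 0, 0, 0, 0, 0, 0, 0, 0])

```text
time_s: 31.45
eef_pos: [0.5801, 0.3359, 0.1233]
eef_rot: [-2.016, -2.132, 0.302]
force: [-3.3, -0.6, 4.1]
width: 0.0091
finger_force: 60.1
```

Contact with the floor (+4 N) and the board (−3 N). Release and back off.

>>> play_rows(increments=[0.1, 0, 0, 0, 0, 0, 0, 0.2, 0, 0, 0, 0, 0, 0, 0.35, 0, 0, 0, 0, 0, 0, 0.35, 0, 0, 0, 0, 0, 0, 0.35, 0, 0, -10, 0, 0, 0, 0.35, 0, 0, -25, 0, 0, 0, 0.35, 0, 0, -40, 0, 0, 0, 0.35, 0, 0, -50, 0, 0, 0, 0.35, 0, 0, -50, 0, 0, 0, 0.35, 0, 0, 0, 0, 0, 0])

```text
time_s: 32.7
eef_pos: [0.6311, 0.3395, 0.2963]
eef_rot: [-2.019, -2.136, 0.29]
force: [0.0, 0.2, -0.8]
width: 0.0299
finger_force: 0.0
```

>>> play_rows(increments=[0.35, -40, 0, -20, 0, 0, 0, 0.35, -50, 0, -20, 0, 0, 0, 0.35, -60, 0, -10, 0, 0, 0, 0.35, -60, 0, 0, 0, 0, 0, 0.35, -60, 0, 0, 0, 0, 0, 0.35, 0, 0, 0, 0, 0, 0])

```text
time_s: 33.45
eef_pos: [0.6573, 0.0657, 0.3386]
eef_rot: [-2.021, -2.127, 0.303]
force: [0.0, 0.6, -0.7]
width: 0.0302
finger_force: 0.0
```

```bash
python3 - <<'E'
from h import *
s=cap("scene"); t=cap("top"); P=cloud(t)
cv2.imwrite("pics/f.png",np.hstack([cv2.resize(s["img"][130:300,160:490],(420,216)),cv2.resize(t["img"][95:225,150:360],(349,216))])[:,:,::-1])
y=np.radians(3.2); o=np.array([.4968,.3305]); q=(P[...,:2]-o)@np.array([[np.cos(y),-np.sin(y)],[np.sin(y),np.cos(y)]])
m=(q[...,0]>.02)&(q[...,0]<.13)&(abs(q[...,1])<.07)&(P[...,2]>.095)&(P[...,2]<.15)
b=q[m]*1000; z=P[m][:,2]*1000; print(m.sum(),"y",b[:,1].min(),b[:,1].max(),"x",b[:,0].min(),b[:,0].max(),"z",z.max(),"top",b[z>z.max()-4].mean(0), cv2.minAreaRect(b[z>z.max()-5].astype(np.float32)))
A=np.c_[b,np.ones(len(b))]; print(cv2.fitLine(np.c_[b[:,0],z].astype(np.float32),cv2.DIST_L2,0,.01,.01).ravel())
for k,(u,v,h) in {"blue":(281,155,.06),"white":(283,110,.036)}.items(): print(k,(P[v,u]*1000).round(1))
print(robot.observe()["force"],robot.observe()["time_s"])
E
```

```text
Traceback (most recent call last):
ValueError: zero-size array to reduction operation minimum which has no identity
```

View pics/f.png

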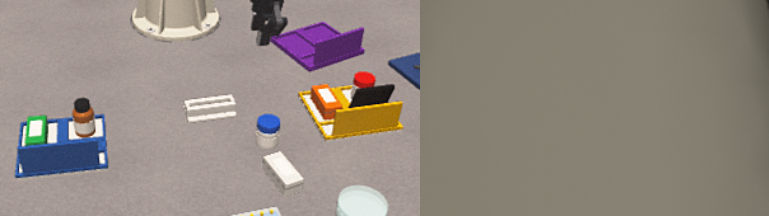

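The scene view shows the tablet standing in the yellow strip and leaning on the board. The arm blocks the top camera, so I'll clear it and measure.

>>> play_rows(increments=[0.35, -60, 0, 0, 0, 0, 0, 0.35, -60, 0, 0, 0, 0, 0, 0.35, -60, 0, 0, 0, 0, 0, 0.35, -60, 0, 0, 0, 0, 0, 0.35, -60, 0, 0, 0, 0, 0, 0.35, -60, 0, 0, 0, 0, 0, 0.35, -60, 0, 0, 0, 0, 0, 0.35, 0, 0, 0, 0, 0, 0])

```text
time_s: 34.55
eef_pos: [0.681, -0.352, 0.3378]
eef_rot: [-2.018, -2.129, 0.302]
force: [1.0, 1.9, -0.5]
width: 0.0297
finger_force: 0.0
```

```bash
python3 - <<'E'
from h import *
s=cap("scene"); t=cap("top"); P=cloud(t)
cv2.imwrite("pics/f2.png",np.vstack([cv2.resize(s["img"][160:290,160:490],(760,300)),cv2.resize(t["img"][95:225,150:480],(760,299))])[:,:,::-1])
y=np.radians(3.2); o=np.array([.4968,.3305]); q=(P[...,:2]-o)@np.array([[np.cos(y),-np.sin(y)],[np.sin(y),np.cos(y)]])
m=(q[...,0]>.02)&(q[...,0]<.13)&(abs(q[...,1])<.07)&(P[...,2]>.09)&(P[...,2]<.15)
print(m.sum())
if m.any():
    b=q[m]*1000; z=P[m][:,2]*1000; print("y",b[:,1].min(),b[:,1].max(),"x",b[:,0].min(),b[:,0].max(),"z",z.max(), cv2.minAreaRect(b[z>z.max()-5].astype(np.float32)))
for k,(u,v) in {"blue":(281,155),"white":(283,110)}.items(): print(k,(P[v,u]*1000).round(1))
print(robot.observe()["eef_pos"])
E
```

```text
522
y -43.73439843664441 40.33950663826486 x 68.11984883650152 90.96480478865323 z 136.04605251530955 ((84.70265197753906, -0.8427314758300781), (11.376736640930176, 82.43306732177734), 1.6347291469573975)
blue [566.7 119.   58.1]
white [681.9 117.8  40. ]
[ 0.68157627 -0.34816779  0.33845939]
```

View pics/f2.png

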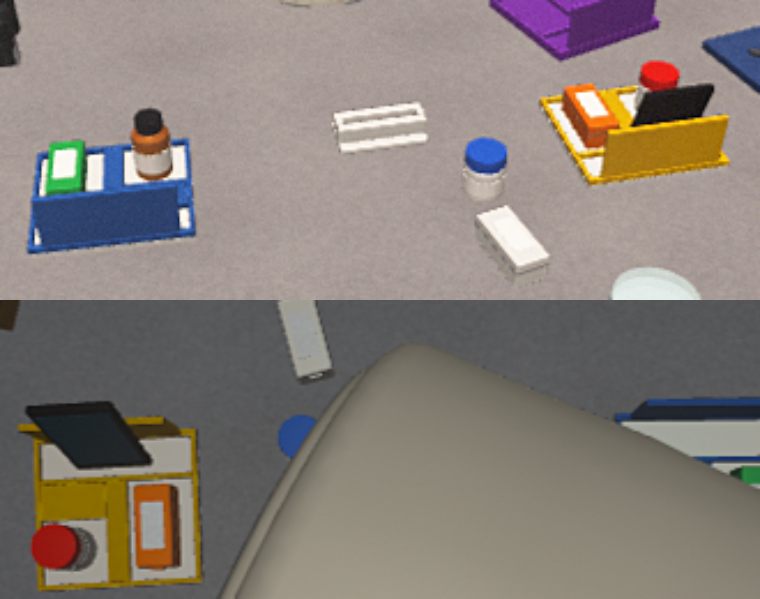

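Both kits are complete. The tablet leans about 15° against the board, within 1 mm of its middle and square to about 1.6°, and the spares haven't moved. Handing in.

```bash
python3 -c "
from workcell import robot
print(robot.finish_job())"
```

```text
the job is handed in; nothing more can be done
None
```

The job is handed in: both kits are packed as asked, the tablet leans at rest on the yellow tray's back board near its middle, and the blue-capped jar and white box were left where they were.

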